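Open the air filter box of a motorcycle

TASK

Press the red snap tab of the air filter box fully down, so that it stays in and frees the lid; then push the lid along its rails, all the way off the box, until it lies flat and wholly on the wooden rest block at the open end. Use only the fingertips: nothing is gripped, lifted or tipped, and the can, the plug socket and the jar stay where they stand.

Things in the scene. Friction and masses are not known exactly. Their poses are not given: they have to be found in the camera images.
- box: Fixed black plastic air filter box, 122 (x) by 120 (y) mm, white pleated filter under the lid. Origin on the bench below the middle of the lid's seat, z up; the lid slides off to +x. Rim (seat) 75 mm above the bench, from x = -60 to 62 mm. Rear stop 85 mm high at x = -60 to -52 mm; a pipe stub sticks out at the -x end to x = -95 mm. Red snap tab on a tower at the -y side.
- seat (a point): Centre of the lid's seat (box x = y = 0, z = 75 mm), axes as the box's. Rails along both y sides, from x = -60 to 48 mm, 86.5 mm above the bench at their tops, with 4 mm grey lips over the lid's edges; between the lips 88 mm (y = -44 to 44) are free.
- rest (a point): Centre of the top of the light wooden rest block, fixed to the box's +x end (at box x = 124, y = 0, z = 73.5 mm, 1.5 mm below the seat), axes as the box's. The top is flat, 130 mm wide (y), from box x = 63 to 185 mm, where a 20 mm high wooden end stop stands.
- tab (a joint): Downward travel of the snap tab in m: 0 up (locking) to 0.010 fully down; starts within 0 to 0.002. It moves straight down, takes about 5 N, has no spring and stays where it is left. Its catch tooth, in front of the lid's leading edge, sinks below the seat and frees the lid from about 0.006 on.
- tab_top (a point): Centre of the top face of the red snap tab, a flat face 36 (x) by 34 mm (y). At joint 0 it is 98 mm above the bench, at full travel 88 mm, still above the rails. It lies at x = 40, y = -81 mm in the box's frame, and its axes are the box's.
- lid: Loose grey lid, plate 100 x 100 x 6 mm, about 140 g, origin under its centre, axes as the box's; seated at box x = y = 0, z = 75 mm, 1.5 mm side play. On top a blue wedge, 76 mm wide (y): upright back face (looks to -x) at x = -16 mm, up to 26 mm above the underside, sloping down to x = 33 mm; behind it flat plate. Wholly on the rest block at box x = 112 to 135 mm (meets the stop).
- push_face (a point): Middle of the upright back face of the lid's blue wedge, 16 mm above the lid's underside; push it towards box +x. The flat plate behind it is 34 mm long and its top lies 81 mm above the bench when seated. Axes as the lid's.
- can: Loose plain yellow drinks can, 54 mm dia., 105 mm high, origin under its centre. Bystander.
- plug: Loose steel spark plug socket standing upright, 34 mm dia., 63 mm high, origin under its centre. Bystander.
- jar: Loose amber glass jar with black lid, 60 mm dia., 75 mm high, origin under its centre. Bystander.
Not all that is in view belongs to the job. There is more than one size of the lid; the one meant has the size given above.

How it is judged:
By the outcome, as a careful person would: the job done as asked, in the order asked, and still so for the second after the job is handed in, with the robot touching nothing.
It also fails if it takes over 38 s, if anything falls off the work surface, if the arm or the gripper's body presses on something with over 40 N, if the wrist force passes 120 N, or if a joint passes its speed limit or range.

ROBOT

A 7-joint arm with a two-finger parallel gripper is mounted at the origin on the work surface. World frame = base frame: x ahead of the robot, y to its left, z up, the work surface at z = 0. Lengths are in m, angles in rad, forces in N, time in s.
With the tool pointing down it reaches from about 0.4 to 0.85 m from the base axis. Payload 10.4 kg.
Tool frame: the origin (TCP) lies between the finger pads; the fingertips stand 11 mm ahead of it and the grasp point (between the pads) lies 8 mm behind it; x points along the fingers, y is the direction in which the jaws open and shut, and the axes are right-handed (so a half turn about x gives the same grasp; the last joint's range is limited). The gripper opens to 87 mm and grips with 3 to 60 N. Pads are 19 mm wide; open, the fingers measure 117 mm over their backs; the gripper's body (75 mm by 190 mm) begins 51 mm behind the grasp point.
Start: joints at [-1.337, 0.332, -0.065, 1.46, 0.022, 1.35, -0.088], TCP at [0.159, 0.605, 0.234] pointing down, gripper open.
Joint ranges: [-2.6, 2.6], [-0.5, 2.12], [-1.47, 1.34], [0.16, 2.42], [-1.27, 4.41], [0.06, 2.06], [-2.6, 2.6]. Speed limits (rad/s): [2.22, 2.22, 2.79, 2.79, 3.14, 3.14, 3.14].

INTERFACE

Orientations are given as a unit quaternion [x, y, z, w].
In Python, from bench import r, cams, ticket gives the robot as it stands. The module is installed in compiled form; this text tells all that it offers.
- The arm moves only by the tool drive_tool, never from a script. Its argument "moves" is text: rows parted by semicolons, each of 5 numbers parted by spaces: the shift along the world's x, y, z in m, then the turn about the world's z in degrees, then the closure, from 0 (fully open) to 1 (shut). In form: x y z twist grip; .... A call has 1 to 20 rows; each row shifts and turns the commanded pose from where the row before left it; what a row does not reach is not made up. A row lasts 1/8 s, in which the tool goes at most 62.5 mm and 10.7 degrees, less where a joint would pass 70% of its speed; a pose out of reach is approached as far as the arm can. A call is refused whole if a number of a shift passes 0.0625 or a number of a turn 10.7, either way. A call with a gripper value outside its range is refused whole. The fingers move at their own pace and stop on an object; "newtons" is the grip in N (left out, the last holds). Time passes only in rows, so rows that do not move let the fingers close. It gives the time, the measured TCP pose, the force and the opening at its end, in the units of the state.
- r.read_state(): the state, without advancing time (a new reading comes with each control period).
- cams.camera(name): name is "scene" or "top"; returns a dict with "color" (400x640x3 uint8, red, green, blue), "fx", "fy", "cx", "cy" (pixels), "distortion" ([k1, k2, p1, p2, k3] as OpenCV has them; the pictures are not rectified), "extrinsics" (4x4, takes a point from camera to world coordinates). Camera axes: x right, y down, z forward; pixel columns grow to the right and rows downward; lengths in m; the calibration is good to about 2 mm. A picture is of the moment at which its call begins. There is no depth.
- ticket.close_job(): hands the job in, once; it reports no verdict.
The state is a dict: "time": time; "joint_positions": joint angles; "joint_vel": joint speeds; "joint_torque": joint torques, N m; "ee_pos": TCP position; "eef_rot": TCP orientation; "ft_force": force on the tool from outside, world axes, zero at the start; "torque": the same for the moment, N m; "width": finger opening in m.
Only numpy, scipy, OpenCV 4.12 (cv2) and the standard library are available. Lean on these libraries where they do the work, as an engineer would, in place of code of your own. Each camera call takes 0.05 s, during which the arm holds its last target.

## Working session

There is one attempt and no reset: what is moved stays moved. The work goes in short steps, Python scripts to look and compute and a tool call to move; the robot and the scene stay as the last step left them, time stands still between calls to the robot, and variables do not carry over. Pictures are saved under pics/ and viewed, and the job is handed in when it is done.

Besides the shell and the picture viewer there is one more tool, called by a JSON object that holds its "api" and its "payload", one argument or row to a line. drive_tool: Moves the arm, as the interface text tells. Its arguments: {"type":"object","properties":{"moves":{"type":"string"},"newtons":{"type":"number"}},"required":["moves"]}

```bash
mkdir -p pics; python3 - <<'E'
from bench import r,cams
import cv2,pickle
for n in("scene","top"):
    c=cams.camera(n); pickle.dump(c,open(n+".pkl","wb"))
    cv2.imwrite(f"pics/{n}0.png",c["color"][:,:,::-1])
    print(n,c["fx"],c["fy"],c["cx"],c["cy"],c["distortion"],c["extrinsics"])
print(r.read_state())
E
```

```text
scene 452.3794810141566 452.3794810141566 318.80852829335083 194.75622403178298 [-0.09823351  0.          0.          0.          0.        ] [[-0.88410283  0.29635914 -0.36129413  0.95526354]
 [ 0.46718171  0.54374183 -0.69719873  0.64381359]
 [-0.01017049 -0.78518538 -0.61917726  0.75365425]
 [ 0.          0.          0.          1.        ]]
top 428.2295245657061 428.2295245657061 309.30729042463145 193.9763346964871 [-0.03546801  0.          0.          0.          0.        ] [[-2.19845166e-03 -9.81151737e-01  1.93226387e-01  3.89179783e-01]
 [-9.99996999e-01  2.36598461e-03  6.36273597e-04 -9.71125796e-02]
 [-1.08145160e-03 -1.93224408e-01 -9.81153993e-01  1.03069251e+00]
 [ 0.00000000e+00  0.00000000e+00  0.00000000e+00  1.00000000e+00]]
{'time': 0.1, 'joint_positions': array([-1.3365834 ,  0.33281516, -0.06470704,  1.46085384,  0.0216049 ,
        1.34992071, -0.08851168]), 'joint_vel': array([ 0.00023431, -0.00188483, -0.00028843, -0.00366626,  0.00194394,
        0.00118414, -0.00061981]), 'joint_torque': array([ 1.23028723e-03, -6.24540639e+01,  2.43518420e-02, -3.90717030e+01,
       -6.15364895e-02,  3.66064254e-02,  6.29044303e-05]), 'ee_pos': array([0.15866432, 0.60417444, 0.23283113]), 'eef_rot': array([ 0.09008382,  0.70132297, -0.09100103,  0.70124875]), 'ft_force': array([ 0.13630277, -0.43869912, -0.77314451]), 'torque': array([0.0361407 , 0.03034083, 0.03627031]), 'width': 0.08679585335962588}
```

View pics/scene0.png

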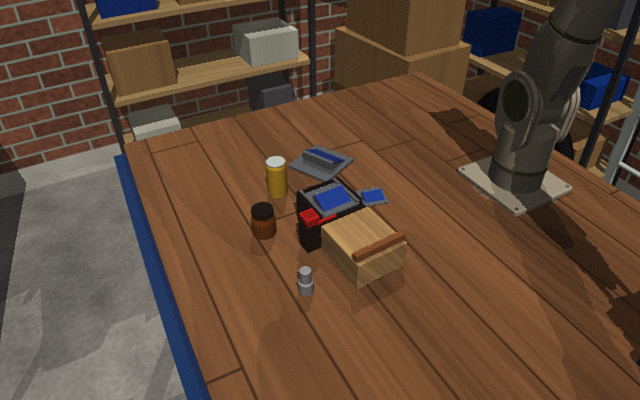

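View pics/top0.png

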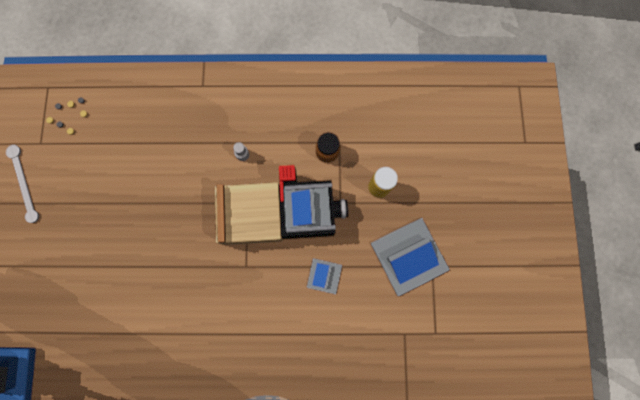

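```bash
cat > h.py <<'E'
import cv2,pickle,numpy as np
def load(n): return pickle.load(open(n+".pkl","rb"))
def ray(c,uv):
    K=np.array([[c["fx"],0,c["cx"]],[0,c["fy"],c["cy"]],[0,0,1]])
    p=cv2.undistortPoints(np.array([[uv]],float),K,np.array(c["distortion"]))[0,0]
    E=c["extrinsics"]; return E[:3,3],E[:3,:3]@np.array([p[0],p[1],1])
def atz(c,uv,z):
    o,d=ray(c,uv); return o+d*(z-o[2])/d[2]
def proj(c,P):
    K=np.array([[c["fx"],0,c["cx"]],[0,c["fy"],c["cy"]],[0,0,1]])
    E=np.linalg.inv(c["extrinsics"]); 
    return cv2.projectPoints(np.array(P,float).reshape(-1,1,3),cv2.Rodrigues(E[:3,:3])[0],E[:3,3],K,np.array(c["distortion"]))[0][:,0]
def crop(c,x0,y0,w,h,s,name):
    im=c["color"][y0:y0+h,x0:x0+w,::-1]; cv2.imwrite(name,cv2.resize(im,None,fx=s,fy=s,interpolation=cv2.INTER_CUBIC))
E
python3 - <<'E'
from h import *
crop(load("top"),205,130,200,150,4,"pics/topc.png")
crop(load("scene"),240,140,180,150,4,"pics/scenec.png")
E
```

```text
(no output)
```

View pics/topc.png

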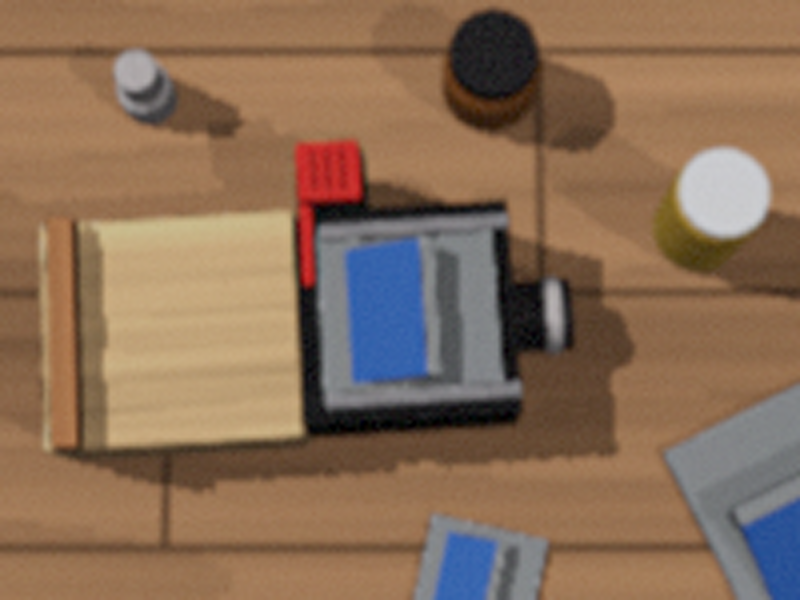

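View pics/scenec.png

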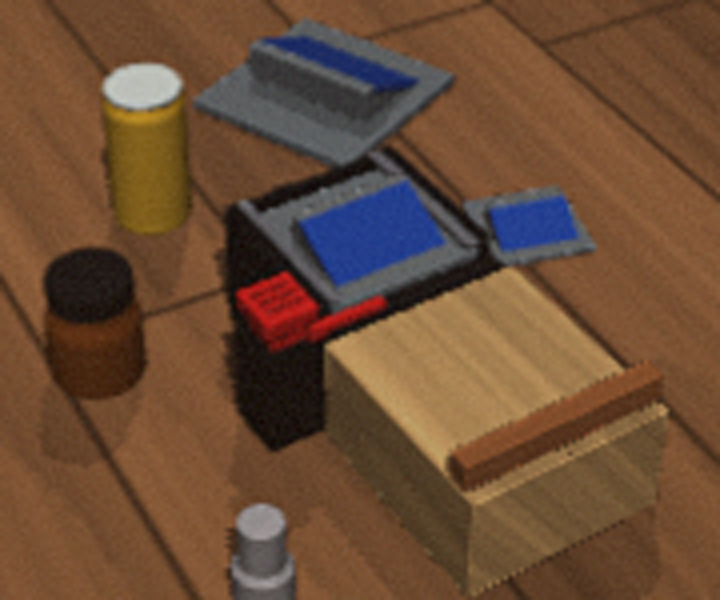

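```bash
cat > fit.py <<'E'
from h import *
from scipy.optimize import least_squares
t,s=load("top"),load("scene")
ot=np.array([205,130]);os_=np.array([240,140])
f=lambda uv,o:(np.array(uv)+.5)/4-.5+o
T=[((63,-65,73.5),(296,210)),((63,65,73.5),(305,437)),((58,-98,97),(297,143)),((22,-98,97),(358,140)),((-16,-38,101),(420,239)),((-16,38,101),(428,378)),((185,-65,93.5),(73,219)),((185,65,93.5),(78,448)),((-60,-60,86.5),(507,204))]
S=[((63,-65,73.5),(328,345)),((63,65,73.5),(515,268)),((-16,-38,101),(298,226)),((-16,38,101),(407,181)),((22,-98,97),(237,292)),((58,-98,97),(268,325)),((22,-64,97),(288,272)),((58,-64,97),(320,308))]
def w(p,P):
    P=np.array(P)/1000; c,n=np.cos(p[2]),np.sin(p[2])
    return np.c_[p[0]+c*P[:,0]-n*P[:,1],p[1]+n*P[:,0]+c*P[:,1],P[:,2]]
def res(p,both=3):
    o=[]
    if both&1:o.append(proj(t,w(p,[a for a,_ in T]))-[f(b,ot) for _,b in T])
    if both&2:o.append(proj(s,w(p,[a for a,_ in S]))-[f(b,os_) for _,b in S])
    return np.concatenate(o)
if __name__=="__main__":
  for b in(1,2,3):
    q=least_squares(lambda p:res(p,b).ravel(),[.5,-.1,1.57],loss="soft_l1")
    print(b,q.x,np.degrees(q.x[2])); print(res(q.x,b).round(1).tolist())
  p=q.x
  for nm,P in dict(tab=(40,-81,98),push=(-16,0,91),rest=(124,0,73.5),final=(124-16,0,89.5),plate=(-33,0,81)).items(): print(nm,w(p,[P]).round(4))
  for nm,c,uv,z in (("can",t,(724,192),.105),("plug",t,(136,70),.063),("jar",t,(493,52),.075)): print(nm,atz(c,f(uv,ot),z).round(3))
E
python3 fit.py
```

```text
1 [ 0.54339536 -0.09036295  1.62746127] 93.24666237319047
[[-1.1, 0.3], [-0.7, 0.3], [-0.5, 0.4], [0.2, 0.2], [3.1, 0.2], [3.2, -0.5], [-0.2, -0.7], [-0.3, -0.0], [0.2, -0.4]]
2 [ 0.54446352 -0.08546942  1.60838262] 92.15353581580942
[[-0.7, 0.2], [0.4, 0.4], [-0.4, -2.4], [-0.1, -1.1], [-0.1, 0.1], [-0.1, 1.0], [0.4, 0.1], [0.4, 0.1]]
3 [ 0.5435764  -0.08880614  1.62332792] 93.00983879266663
[[-1.6, 0.2], [-1.5, 0.1], [-1.0, 0.2], [-0.3, 0.1], [2.5, 0.1], [2.5, -0.6], [-0.8, -1.1], [-1.1, -0.4], [-0.4, -0.4], [-0.5, -0.7], [0.0, -0.9], [-0.6, -3.1], [-0.7, -2.0], [0.1, -0.6], [0.3, 0.3], [0.5, -0.7], [0.6, -0.8]]
tab [[ 0.6224 -0.0446  0.098 ]]
push [[ 0.5444 -0.1048  0.091 ]]
rest [[0.5371 0.035  0.0735]]
final [[0.5379 0.019  0.0895]]
plate [[ 0.5453 -0.1218  0.081 ]]
can [ 0.608 -0.266  0.105]
plug [0.693 0.07  0.063]
jar [ 0.699 -0.14   0.075]
```

```bash
sed -i 's/(420,239)/(434,238)/;s/(428,378)/(441,375)/;s/((-16,-38,101),(298,226)),((-16,38,101),(407,181)),//' fit.py; python3 fit.py
```

```text
1 [ 0.54382363 -0.09112097  1.63054945] 93.42360164120247
[[-0.8, 0.3], [-0.3, 0.2], [-0.3, 0.3], [0.4, 0.1], [-0.1, 0.2], [0.4, -0.0], [0.0, -0.6], [0.2, 0.0], [0.4, -0.7]]
2 [ 0.54456087 -0.08677919  1.61621514] 92.60230638274095
[[-0.8, -0.1], [0.1, -0.1], [-0.1, -0.1], [-0.0, 0.8], [0.3, -0.1], [0.4, -0.2]]
3 [ 0.54405365 -0.09044429  1.63139127] 93.471834347451
[[-1.1, 0.2], [-0.6, 0.1], [-0.7, 0.2], [0.0, 0.0], [-0.4, 0.1], [0.1, -0.1], [-0.3, -0.7], [-0.1, 0.0], [0.1, -0.8], [-0.7, -1.0], [-0.5, -1.4], [-0.2, -0.8], [0.1, 0.0], [0.1, -0.9], [0.4, -1.1]]
tab [[ 0.6225 -0.0456  0.098 ]]
push [[ 0.545  -0.1064  0.091 ]]
rest [[0.5365 0.0333 0.0735]]
final [[0.5375 0.0174 0.0895]]
plate [[ 0.5461 -0.1234  0.081 ]]
can [ 0.608 -0.266  0.105]
plug [0.693 0.07  0.063]
jar [ 0.699 -0.14   0.075]
```

```bash
python3 - <<'E'
from bench import r
from scipy.spatial.transform import Rotation as R
import numpy as np
m=R.from_quat(r.read_state()["eef_rot"]).as_matrix();print(m.round(3));print(np.degrees(np.arctan2(m[1,1],m[0,1])))
E
```

```text
[[-0.     0.254  0.967]
 [-0.001  0.967 -0.254]
 [-1.    -0.001  0.   ]]
75.28657138061216
```

{"api": "drive_tool", "payload": {
  "moves": ".029 -.0406 0 -4.5 1;.029 -.0406 0 -4.5 1;.029 -.0406 0 -4.5 1;.029 -.0406 0 -4.5 1;.029 -.0406 0 -4.5 1;.029 -.0406 0 -4.5 1;.029 -.0406 0 -4.5 1;.029 -.0406 0 -4.5 1;.029 -.0406 0 -4.5 1;.029 -.0406 0 -4.5 1;.029 -.0406 0 -4.5 1;.029 -.0406 0 -4.5 1;.029 -.0406 0 -4.5 1;.029 -.0406 0 -4.5 1;.029 -.0406 0 -4.5 1;.029 -.0406 0 -4.5 1;0 0 0 0 1;0 0 0 0 1",
  "newtons": 20
}}

```text
time: 2.35
ee_pos: [0.6224, -0.0446, 0.233]
eef_rot: [0.485, 0.515, -0.486, 0.514]
ft_force: [-0.9, 0.7, -0.0]
width: 0.0007
```

{"api": "drive_tool", "payload": {
  "moves": "0 0 -.03 0 1;0 0 -.03 0 1;0 0 -.03 0 1;0 0 -.02 0 1;0 0 0 0 1"
}}

```text
time: 2.98
ee_pos: [0.6219, -0.044, 0.1225]
eef_rot: [0.485, 0.515, -0.486, 0.514]
ft_force: [0.7, 0.9, 0.9]
width: 0.0002
```

```bash
cat > look.py <<'E'
import sys
from bench import r,cams
from h import *
n=sys.argv[1]
for c in("top","scene"):
    k=cams.camera(c);pickle.dump(k,open(c+n+".pkl","wb"))
    crop(k,*((205,130,200,150,4) if c=="top" else (240,140,180,150,4)),f"pics/{c}{n}.png")
print(r.read_state()["ee_pos"],r.read_state()["ft_force"])
E
python3 look.py 1
```

```text
[ 0.6231753  -0.04474068  0.12461544] [-0.03634149 -0.53789073  1.23098597]
```

View pics/scene1.png

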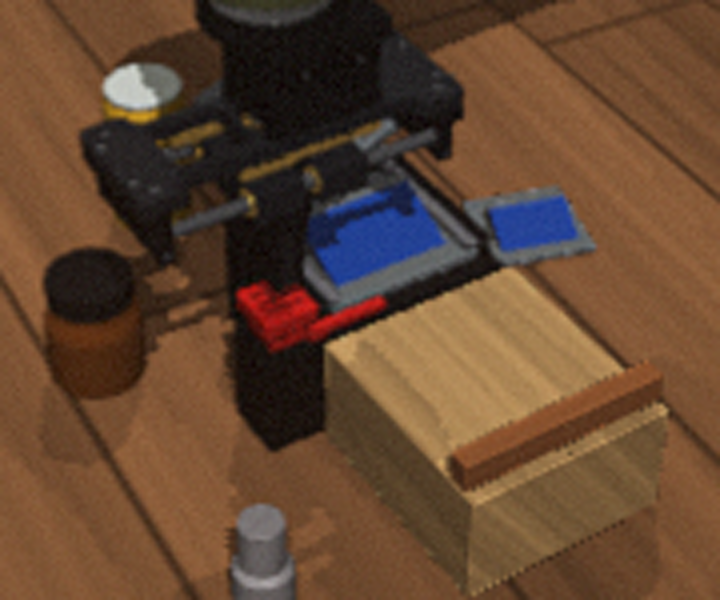

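The tips (scene crop ≈ (270,290)) hang over the red tab's top face. I'll press in small steps.

{"api": "drive_tool", "payload": {
  "moves": "0 0 -.008 0 1;0 0 -.006 0 1;0 0 -.003 0 1;0 0 -.002 0 1;0 0 0 0 1"
}}

```text
time: 3.7
ee_pos: [0.6228, -0.0451, 0.1046]
eef_rot: [0.486, 0.514, -0.485, 0.514]
ft_force: [-0.7, 0.9, 2.5]
width: 0.0004
```

{"api": "drive_tool", "payload": {
  "moves": "0 0 -.002 0 1;0 0 -.001 0 1;0 0 0 0 1;0 0 0 0 1"
}}

```text
time: 4.2
ee_pos: [0.6228, -0.045, 0.1015]
eef_rot: [0.486, 0.514, -0.485, 0.514]
ft_force: [-0.2, -0.0, 2.6]
width: 0.0
```

{"api": "drive_tool", "payload": {
  "moves": "0 0 -.0015 0 1;0 0 -.001 0 1;0 0 0 0 1"
}}

```text
time: 4.58
ee_pos: [0.6228, -0.0451, 0.0995]
eef_rot: [0.486, 0.514, -0.485, 0.514]
ft_force: [-2.2, 0.3, 7.8]
width: 0.0002
```

{"api": "drive_tool", "payload": {
  "moves": "0 0 -.001 0 1;0 0 0 0 1;0 0 0 0 1"
}}

```text
time: 4.95
ee_pos: [0.6229, -0.045, 0.0994]
eef_rot: [0.486, 0.514, -0.485, 0.514]
ft_force: [-5.9, 1.9, 16.6]
width: 0.0003
```

{"api": "drive_tool", "payload": {
  "moves": "0 0 -.001 0 1;0 0 0 0 1;0 0 0 0 1"
}}

```text
time: 5.32
ee_pos: [0.6229, -0.0451, 0.0993]
eef_rot: [0.486, 0.514, -0.485, 0.514]
ft_force: [-11.2, 1.5, 24.8]
width: 0.0006
```

{"api": "drive_tool", "payload": {
  "moves": "0 0 .02 0 1;0 0 .03 0 1;0 0 .03 0 1;-.035 -.04 0 0 .5;-.035 -.04 0 0 .5;0 0 0 0 .5;0 0 0 0 .5"
}}

```text
time: 6.2
ee_pos: [0.5531, -0.1246, 0.1773]
eef_rot: [0.486, 0.514, -0.485, 0.514]
ft_force: [0.4, 0.3, -0.7]
width: 0.0323
```

```bash
python3 look.py 2
```

```text
[ 0.55339572 -0.12383698  0.17698388] [-0.0749324  -0.37761045 -0.00843039]
```

View pics/scene2.png

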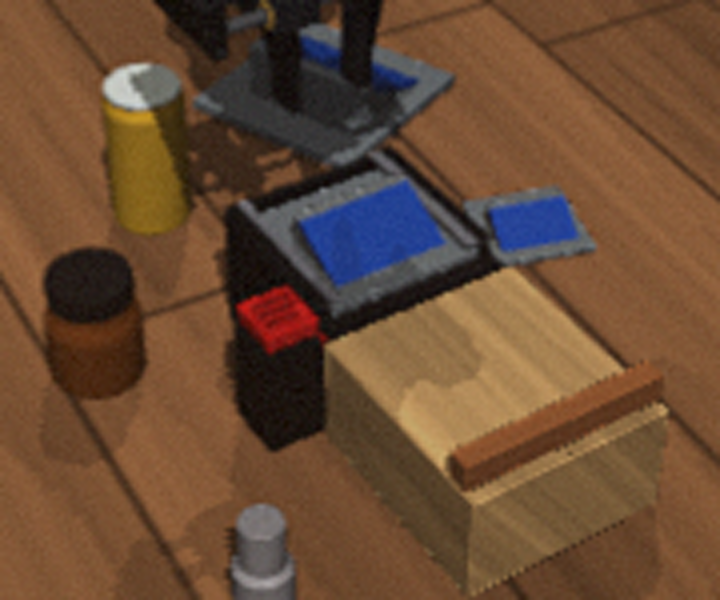

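View pics/top2.png

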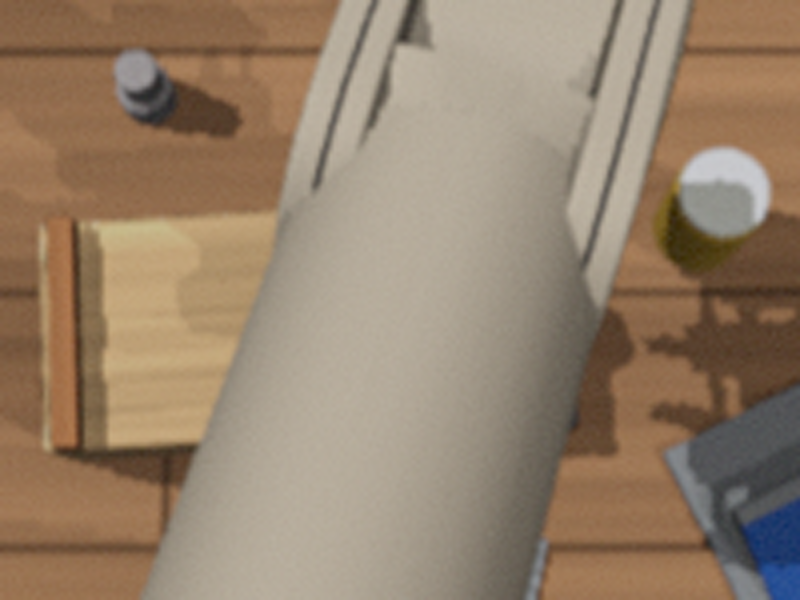

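{"api": "drive_tool", "payload": {
  "moves": "-.0073 .003 0 0 .5;0 0 -.025 0 .5;0 0 -.025 0 .5;0 0 -.02 0 .5;0 0 -.009 0 .5;0 0 0 0 .5"
}}

```text
time: 7.05
ee_pos: [0.5452, -0.1218, 0.0979]
eef_rot: [0.485, 0.514, -0.486, 0.514]
ft_force: [-0.0, -0.2, -0.6]
width: 0.0434
```

```bash
python3 look.py 3
```

```text
[ 0.54585882 -0.12203161  0.09880315] [-0.19842128 -0.44618485  0.65943993]
```

View pics/scene3.png

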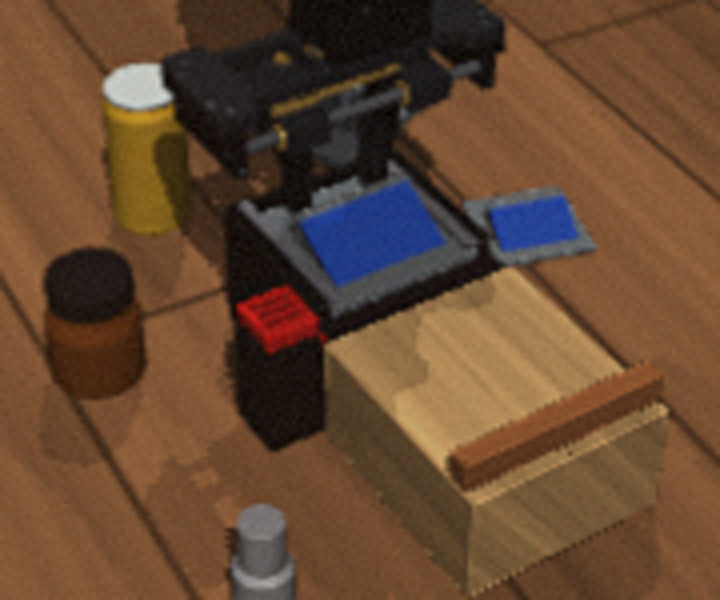

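Both fingertips stand behind the wedge (≈ (295,200) and (380,170)), the tab is down. Push gently.

{"api": "drive_tool", "payload": {
  "moves": "-.0003 .005 0 0 .5;-.0002 .003 0 0 .5;-.0002 .003 0 0 .5;-.0003 .005 0 0 .5;-.0003 .005 0 0 .5;0 0 0 0 .5"
}}

```text
time: 7.9
ee_pos: [0.5441, -0.1004, 0.098]
eef_rot: [0.485, 0.514, -0.485, 0.514]
ft_force: [0.3, -0.7, -0.5]
width: 0.0436
```

{"api": "drive_tool", "payload": {
  "moves": "-.0006 .01 0 0 .5;-.0006 .01 0 0 .5;-.0006 .01 0 0 .5;-.0006 .01 0 0 .5;0 0 0 0 .5"
}}

```text
time: 8.52
ee_pos: [0.5417, -0.0598, 0.098]
eef_rot: [0.485, 0.515, -0.485, 0.514]
ft_force: [0.4, 0.5, -0.4]
width: 0.0433
```

```bash
python3 look.py 4
```

```text
[ 0.54171306 -0.0611054   0.09809798] [-1.0615391   0.3914682   0.31248478]
```

View pics/scene4.png

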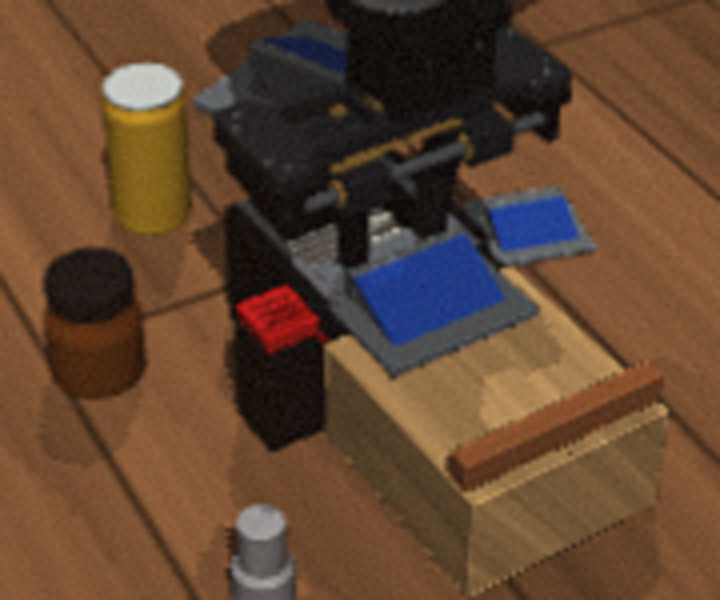

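The lid slides square in the rails with its front edge (395,375)–(535,310) over the block. Continue.

{"api": "drive_tool", "payload": {
  "moves": "-.0006 .01 0 0 .5;-.0006 .01 0 0 .5;-.0006 .01 0 0 .5;-.0006 .01 0 0 .5;-.0006 .01 0 0 .5;-.0004 .006 0 0 .5;-.0003 .005 0 0 .5;-.0002 .004 0 0 .5;-.0002 .003 0 0 .5;0 0 0 0 .5"
}}

```text
time: 9.88
ee_pos: [0.5376, 0.0071, 0.0981]
eef_rot: [0.485, 0.514, -0.485, 0.514]
ft_force: [-0.1, -1.0, 0.3]
width: 0.0436
```

```bash
python3 look.py 5
```

```text
[0.53766098 0.00680367 0.0980995 ] [-0.79603366 -0.39766933 -0.4601771 ]
```

View pics/scene5.png

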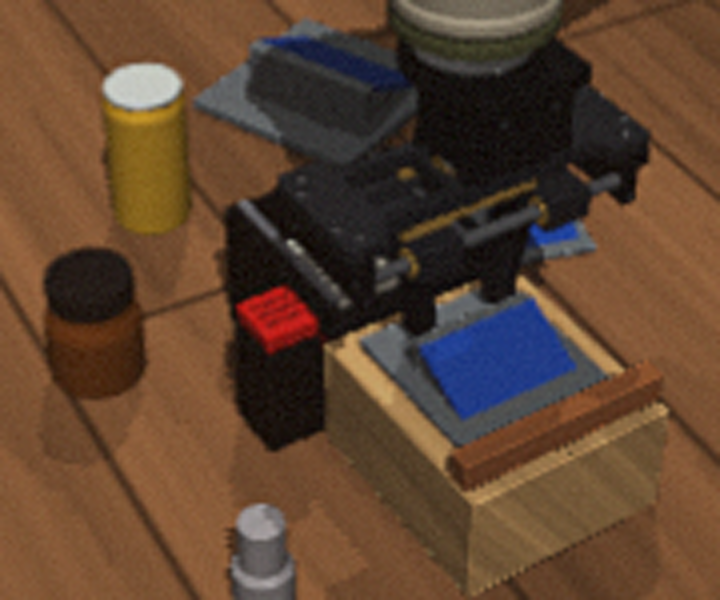

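{"api": "drive_tool", "payload": {
  "moves": ".0002 -.004 0 0 .5;0 0 .03 0 .5;0 0 .04 0 .5;0 0 .04 0 .5;-.02 .05 .02 0 .5;-.02 .06 0 0 .5;-.02 .06 0 0 .5;-.02 .06 0 0 .5;-.02 .06 0 0 .5;0 0 0 0 .5"
}}

```text
time: 11.22
ee_pos: [0.4363, 0.2947, 0.2276]
eef_rot: [0.483, 0.516, -0.483, 0.516]
ft_force: [0.5, -0.4, -0.4]
width: 0.0434
```

```bash
python3 look.py 6
```

```text
[0.43888795 0.2898185  0.22789873] [-0.37544151 -0.91873859  0.64838759]
```

View pics/scene6.png

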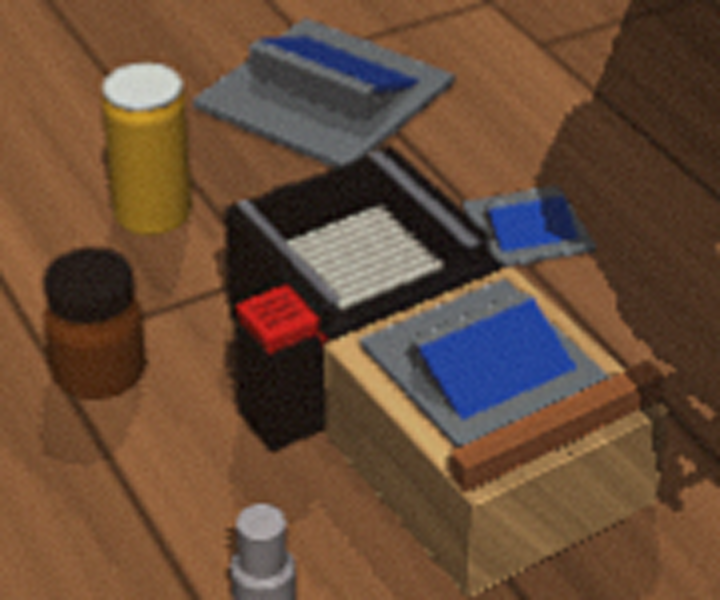

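View pics/top6.png

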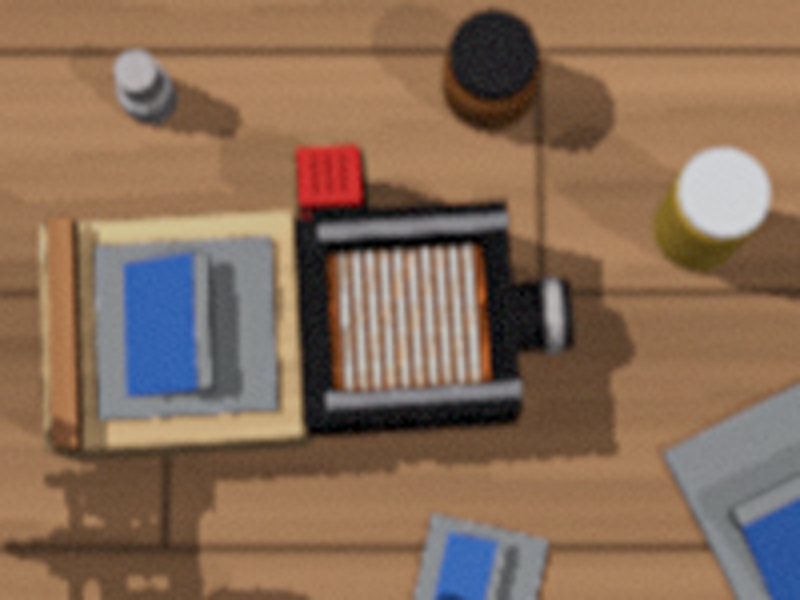

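The lid lies flat on the block: its trailing edge at column ≈275 is about 13 mm inside the block edge at ≈300, and its front edge at ≈96 is short of the stop. The can, socket and jar are at the same pixels as before, and the tab is down.

```bash
python3 -c "
from bench import ticket
print(ticket.close_job())"
```

```text
the job is handed in; nothing more can be done
None
```

The job is done and handed in at about 11.3 s of the 38 s allowed; no verdict is reported.

- **Tab:** I pressed it down with the closed fingertips until it bottomed. The tips stopped at about 88 mm above the bench, and the force rose to about 25 N with no further travel. It stayed down after I let go, and the catch bar had dropped out of view.
- **Lid:** I pushed it off the rails with both fingertips on the wedge's back face. The force readings never rose above about 1 N. In the last pictures it lies flat and square on the rest block, at about box x = 126 mm. It is clear of the box and just short of the end stop.
- **Rest of the scene:** The can, the plug socket and the jar look unmoved, and the arm stands clear of everything.

No check failed. The box's direction came out about 0.8° different between the two cameras, and I used the combined fit.

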